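# Run the gas cartridges out of the feed rack into its tray

## Robot

A 6-joint arm with a two-finger parallel gripper is mounted at the origin on the work surface. World frame = base frame: x ahead of the robot, y to its left, z up, the work surface at z = 0. Lengths are in m, angles in rad, forces in N, time in s.
With the tool pointing down it reaches from about 0.325 to 0.775 m from the base axis. Payload 9.3 kg.
Tool frame: the origin (TCP) lies midway between the tips of the shut fingers; the grasp point (between the pads) lies 19 mm behind it; z points along the fingers, y is the direction in which the jaws open and shut (so a half turn about z gives the same grasp; the last joint's range is limited). The gripper opens to 85 mm and grips with 20 to 120 N. Pads are 22 mm wide; open, the fingers measure 114 mm over their backs; the gripper's body (76 mm by 85 mm) begins 54 mm behind the grasp point. The pads swing forward as they close: fully open they stand 13 mm farther back than shut.
Start: joints at [-1.433, 0.259, 0.021, 1.334, 0, 1.418], TCP at [0.158, -0.527, 0.231] pointing down, gripper open.
Joint ranges: [-3.04, 3.04], [-0.91, 1.82], [-1.04, 1.36], [-1.92, 1.95], [-1.52, 1.45], [-3.14, 3.14]. Speed limits (rad/s): [2.22, 2.22, 2.79, 3.14, 3.14, 3.14].

## Interface

Orientations are given as a rotation vector (axis times angle).
In Python, from cell import r, vision, workorder gives the robot as it stands.
- The arm moves only by the tool step_arm, never from a script. Its argument "moves" is a list of rows, each an object of numbers: "fingers": the finger opening in mm, from 0 to 85.4; "x", "y", "z": the shift along the tool's x, y, z in mm; "yaw": the turn about the tool's z in rad. A call has 1 to 20 rows; each row shifts and turns the commanded pose from where the row before left it, along the tool's axes as they then stand; what a row does not reach is not made up. A row lasts 1/12 s, in which the tool goes at most 41.7 mm and 7.16 degrees, less where a joint would pass 70% of its speed; a pose out of reach is approached as far as the arm can. A call is refused whole if a number of a shift passes 41.7 or a number of a turn 0.125, either way. A call with a gripper value outside its range is refused whole. The fingers move at their own pace and stop on an object; the grip force is fixed at half the most. Time passes only in rows, so rows that do not move let the fingers close. It gives the time, the measured TCP pose, the force and the opening at its end, in the units of the state.
- r.observe(): the state, without advancing time (a new reading comes with each control period).
- vision.read_camera(name): name is "side" or "top"; returns a dict with "pixels" (480x640x3 uint8, red, green, blue), "fx", "fy", "cx", "cy" (pixels), "k1" (the pictures are not rectified: a ray, as slopes to the right and down, at radius r is drawn at 1 + k1 r^2 times it, then the intrinsics apply), "R" (3x3) and "t" (3): a world point X has camera coordinates R X + t. Camera axes: x right, y down, z forward; pixel columns grow to the right and rows downward; lengths in m; the calibration is good to about 2 mm. A picture is of the moment at which its call begins. There is no depth.
- workorder.finish_job(): hands the job in, once; it reports no verdict.
The state is a dict: "clock": time; "joints": joint angles; "dq": joint speeds; "joint_torque": joint torques, N m; "ee_pos": TCP position; "tcp_rot": TCP orientation; "ft_force": force on the tool from outside, world axes, zero at the start; "torque": the same for the moment, N m; "finger_gap": finger opening in m.
Only numpy, scipy, OpenCV 4.12 (cv2) and the standard library are available. Lean on these libraries where they do the work, as an engineer would, in place of code of your own. Each camera call takes 0.05 s, during which the arm holds its last target.

## Task

Push the white tray fully home under the feed rack. Then press the rack's rubber paddle all the way down with a fingertip and hold it there, so that the gate at the other end of the lever stays up, until all three gas cartridges have rolled out into the tray's back pocket; let the paddle come up again so that the gate is shut. Work by pushing and pressing only: do not touch the cartridges, pick nothing up, and leave the other things on the shelf and in the tray where they are.

Things in the scene. Friction and masses are not known exactly. Their poses are not given: they have to be found in the camera images.
- rack: Fixed feed rack for bicycle gas cartridges, 255 x 270 x 140 mm. Origin on the shelf (z = 0), under its middle. x: the way the tray is pushed home; y left; z up. The tray (centre line y = 85 mm) pulls out to -x. An open lane 102 mm wide (x -11 to 91 mm) slopes at 0.18 rad from y = -61 mm down to y = 40 mm, 62 mm up, over the tray's back pocket. Highest fixed part: two pivot ears, 132 mm up at y = -8 mm.
- rocker (a joint): Angle of the steel rocker over the lane, rad: 0 = at rest, gate shut; 0.45 = paddle down on its stop, gate up. A spring returns it. The gate clears a cartridge from about 0.33 on. Pivot axis along the rack's x, through y = -12, z = 112 mm of its frame. Pressing at the paddle's middle takes about 2 N at first, 4 N at the stop.
- paddle (a point): Middle of the top of the black ribbed rubber pad (78 mm along the rack's x, 36 mm along y) on the rocker's high end, 77 mm from the pivot, overhanging the high end of the lane; nothing above it, nothing under it within its travel. At rest about 136 mm above the shelf at x = 40, y = -86 mm of the rack; fully pressed it is about 34 mm lower.
- gate (a point): Steel gate plate, 86 mm wide, 37 mm high, 3 mm thick, hanging from the low end of the rocker across the lane, in front of the first cartridge; it rises about 20 mm when the paddle is pressed. This point: middle of its lower edge, 6 mm off the lane when shut.
- tray: White pull-out tray, 192 x 128 mm, 48 mm high, 0.35 kg and 0.16 kg of contents, loose but guided between the rack's runners (2 mm play each side); about 2 N pushes it and it stays where it is left. Origin: its underside, 6 mm above the shelf; axes as the rack. Fully home against its back stop its origin is at x = 0 in the rack's frame (y = 85 mm); pulled out, x is negative (down to -75 mm).
- tray_front (a point): Middle of the flat front face of the white tray, 30 mm above the shelf, 96 mm in front of the tray's origin. The front panel is 140 mm wide and 48 mm high (from 6 to 54 mm above the shelf), nothing in front of it but 6 mm of plywood base. The point has the rack's axes: pushing towards +x of the rack sends the tray home.
- tray_pocket (a point): Middle of the floor of the tray's back pocket (104 mm along the rack's x, 120 mm along y, walls 41 mm above its floor), which moves with the tray; axes as the rack. With the tray home this pocket is under the low end of the lane.
- cartridge1: Steel gas cartridge lying across the lane (axis along the rack's x), the first one behind the gate: body 22 mm in diameter and 72 mm long with round ends and a thin neck, 90 mm overall, 58 g. Origin: on its axis, in the middle of the 72 mm body. It rolls freely.
- cartridge2: Second cartridge in the lane, behind the first; same make and origin.
- cartridge3: Third and last cartridge in the lane, same make and origin. It needs about 1 s to roll out once the gate is up.
- jar: Bystander: glass jar with steel twist cap, 64 mm in diameter, 85 mm high, standing; origin at the middle of its underside.
- bell: Bystander: black bicycle bell, dome 53 mm in diameter, 40 mm high; origin at the middle of its underside.
- tire_lever1: Bystander: red plastic tire lever, 125 x 24 x 8 mm, lying flat; origin at the middle of its underside.
- tire_lever2: Bystander: second red tire lever, same make.
- pad1: Bystander: brake pad, 58 x 13 x 13 mm with a stud 27 mm high, lying in the tray's front pocket (which has 72 x 120 mm of floor); origin at the middle of its underside.
- pad2: Bystander: second brake pad, same make, beside the first.
- bb_tool: Bystander: steel splined bottom bracket socket, 45 mm in diameter, 30 mm high, standing in the tray's front pocket; origin at the middle of its underside.
There are look-alikes about, which are no part of the job. Leave any blue look-alike of the cartridge3 alone.

How it is judged:
On the way, in this order (a step that is already met when the one before it is completed fails the run):
1. the tray is pushed fully home (x of tray in the frame of rack above -0.006 m), for 0.2 s.
2. the paddle is pressed down by the fingers and the gate is up, with the tray home (value of joint rocker above 0.36 rad and x of tray in the frame of rack above -0.006 m and contact force between the fingers and rocker above 0.5 N and horizontal distance between the grasp point and paddle below 0.07 m), for 0.3 s.
At the end, for the whole second after the job is handed in: The tray is within 6 mm of fully home, the gate is shut again (rocker within 0.04 rad of rest), and all three cartridges lie at rest (slower than 30 mm/s) inside the tray's back pocket, below its rim (x of tray in the frame of rack above -0.006 m and value of joint rocker below 0.04 rad and x of cartridge1 in the frame of tray_pocket between -0.052 and 0.052 m and y of cartridge1 in the frame of tray_pocket between -0.06 and 0.06 m and z of cartridge1 in the frame of tray_pocket between 0 and 0.04 m and linear speed of each of cartridge1, cartridge2, cartridge3 below 0.03 m/s and x of cartridge2 in the frame of tray_pocket between -0.052 and 0.052 m and y of cartridge2 in the frame of tray_pocket between -0.06 and 0.06 m and z of cartridge2 in the frame of tray_pocket between 0 and 0.04 m and x of cartridge3 in the frame of tray_pocket between -0.052 and 0.052 m and y of cartridge3 in the frame of tray_pocket between -0.06 and 0.06 m and z of cartridge3 in the frame of tray_pocket between 0 and 0.04 m); the robot touches nothing.
It fails at once if a cartridge is touched by the arm or fingers (contact force between any of the arm, the fingers and cartridge1 above 0.5 N or contact force between any of the arm, the fingers and cartridge2 above 0.5 N or contact force between any of the arm, the fingers and cartridge3 above 0.5 N).
It fails at once if the tray is lifted or tipped (z of tray in the frame of rack above 0.02 m or angle between tray's own z axis and vertical above 0.15 rad).
It fails at once if a cartridge is lifted above the lane (height (world z) of any of cartridge1, cartridge2, cartridge3 above 0.125 m).
It fails at once if the jar, the bell or a tire lever is moved more than 25 mm, or the jar or bell is tipped over (distance of any of jar, bell, tire_lever1, tire_lever2 from where it was at the start of the episode above 0.025 m or angle between any of jar, bell's own z axis and vertical above 0.4 rad).
It fails at once if a brake pad or the bottom bracket tool is lifted out of the tray's front pocket (z of any of pad1, pad2, bb_tool in the frame of tray_pocket above 0.025 m or x of any of pad1, pad2, bb_tool in the frame of tray_pocket above -0.05 m).
It also fails if it takes over 54 s, if anything falls off the work surface, if the arm or the gripper's body presses on something with over 40 N, if the wrist force passes 120 N, or if a joint passes its speed limit or range.

## Working session

There is one attempt and no reset: what is moved stays moved. The work goes in short steps, Python scripts to look and compute and a tool call to move; the robot and the scene stay as the last step left them, time stands still between calls to the robot, and variables do not carry over. Pictures are saved under pics/ and viewed, and the job is handed in when it is done.

Besides the shell and the picture viewer there is one more tool, called after "Call:" as name([rows], argument=value, ...), one row to a line, values as JSON. step_arm: Moves the arm, as the interface text tells. Its arguments: {"type":"object","properties":{"moves":{"type":"array","items":{"type":"object","properties":{"fingers":{"type":"number"},"x":{"type":"number"},"y":{"type":"number"},"z":{"type":"number"},"yaw":{"type":"number"}}}}},"required":["moves"]}

```bash
mkdir -p pics; ls
python3 - <<'E'
from cell import r, vision, workorder
import cv2,numpy as np
print(r.observe())
for n in("top","side"):
    c=vision.read_camera(n); cv2.imwrite(f"pics/{n}0.png",c["pixels"][:,:,::-1])
    print(n,{k:v for k,v in c.items() if k!="pixels"})
E
```

```text
pics
{'clock': 0.0, 'joints': array([-1.43259178e+00,  2.59239258e-01,  2.07672513e-02,  1.33368642e+00,
        2.08783488e-05,  1.41817519e+00]), 'dq': array([-9.70191619e-05, -1.06498929e-03, -3.76372209e-04,  4.94376573e-05,
       -1.36219301e-03, -1.85355681e-04]), 'joint_torque': array([ 2.91345596e-04, -5.55640912e+01,  3.44525599e+01,  1.36686786e-02,
       -1.95228181e-04, -6.71683296e-06]), 'ee_pos': array([ 0.15766197, -0.52663959,  0.23064275]), 'tcp_rot': array([-3.10708928e+00, -4.55022316e-01, -4.81965019e-05]), 'ft_force': array([ 0.05391901,  0.69133105, -0.52836684]), 'torque': array([-0.00413895,  0.00268853, -0.00540466]), 'finger_gap': 0.08529275897971969}
top {'fx': 475.5616683843026, 'fy': 475.5616683843026, 'cx': 320.0601857643426, 'cy': 236.81354864626138, 'k1': -0.036511704878614784, 'R': array([[-0.00631739, -0.9998603 ,  0.01547469],
       [-0.99651476,  0.00500756, -0.08326614],
       [ 0.08317702, -0.01594678, -0.99640719]]), 't': array([0.06215872, 0.61215383, 0.99077329])}
side {'fx': 486.73514396545295, 'fy': 486.73514396545295, 'cx': 324.39159586851713, 'cy': 242.31431470023736, 'k1': 0.03820666112510365, 'R': array([[ 0.99747983, -0.06968957, -0.013317  ],
       [-0.05699148, -0.67519548, -0.73543391],
       [ 0.0422605 ,  0.73433945, -0.67746559]]), 't': array([-0.58544122,  0.165132  ,  1.01026934])}
```

View pics/top0.png

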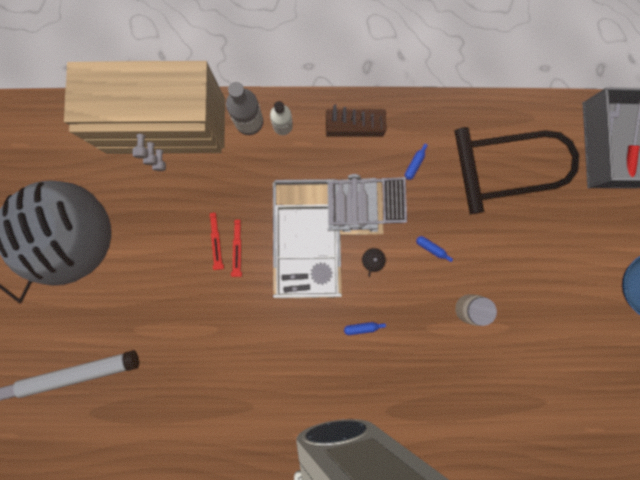

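View pics/side0.png

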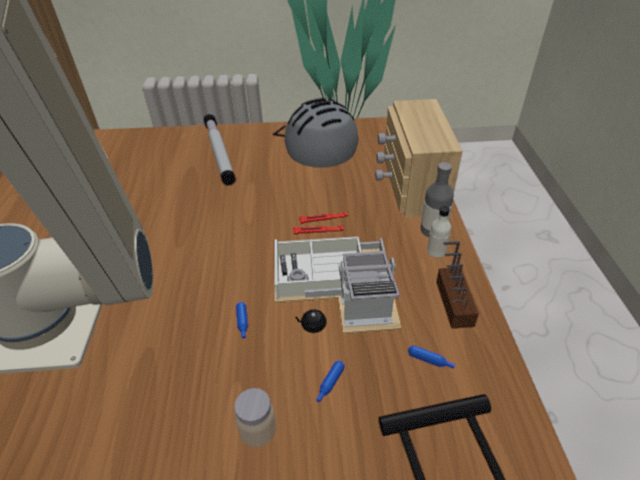

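The top view has the rack at about (340,230), the tray front edge near row 297 (cols 277–341), and the paddle at (395,200). The bell is at (373,260), just in front of the rack. I'll zoom in and measure.

```bash
cat > h.py <<'E'
import numpy as np,cv2
def K(c): return np.array([[c["fx"],0,c["cx"]],[0,c["fy"],c["cy"]],[0,0,1]]),np.array([c["k1"],0,0,0.])
def plane(c,uv,z):
    k,d=K(c); p=cv2.undistortPoints(np.array([[uv]],float),k,d)[0,0]
    ray=c["R"].T@np.array([p[0],p[1],1]); o=-c["R"].T@c["t"]
    return o+ray*(z-o[2])/ray[2]
def proj(c,X):
    k,d=K(c); return cv2.projectPoints(np.array([X],float),cv2.Rodrigues(c["R"])[0],c["t"],k,d)[0][0,0]
E
python3 - <<'E'
from cell import vision
import cv2
c=vision.read_camera("top")["pixels"][:,:,::-1]
cv2.imwrite("pics/t1.png",cv2.resize(c[165:315,260:420],None,fx=4,fy=4,interpolation=cv2.INTER_CUBIC)[:600])
c=vision.read_camera("side")["pixels"][:,:,::-1]
cv2.imwrite("pics/s1.png",cv2.resize(c[220:345,260:420],None,fx=4,fy=4,interpolation=cv2.INTER_CUBIC))
E
```

```text
(no output)
```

View pics/t1.png

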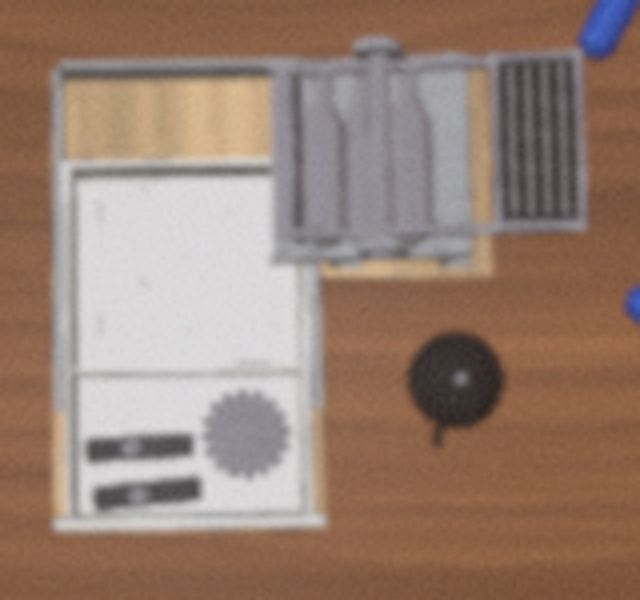

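View pics/s1.png

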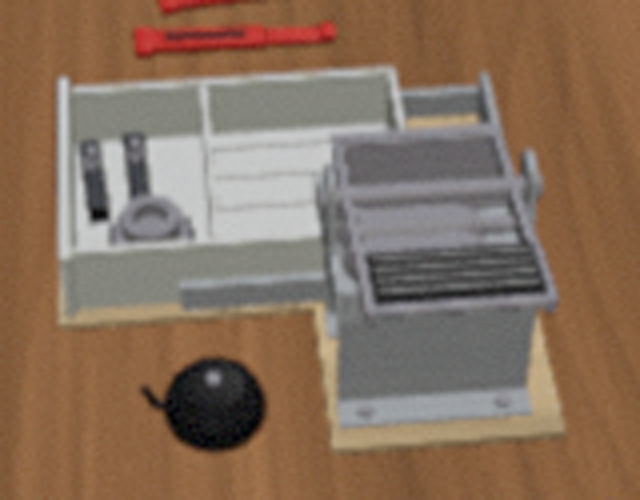

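Run:
```python
from cell import vision,r
from h import *
c=vision.read_camera("top")
T=lambda a,b:(260+(a-1.5)/4,165+(b-1.5)/4)
for n,p,z in [("frontL",(54,527),.054),("frontR",(326,523),.054),("padTL",(499,57),.139),("padTR",(580,53),.133),("padBR",(580,221),.133),("padBL",(500,225),.139),("backL",(62,163),.054),("baseBR",(493,276),.006),("backwallL",(55,64),.05),("bell",(455,380),.04),("bellnear",(437,447),.03),("lever R end",(330-260,0),0)]:
    print(n,plane(c,T(*p),z).round(4))
s=vision.read_camera("side"); S=lambda a,b:(260+(a-1.5)/4,220+(b-1.5)/4)
for n,p,z in [("padfarL",(368,257),.139),("padfarR",(535,238),.139),("padnearR",(548,290),.133),("padnearL",(378,301),.133),("frontL",(62,78),.054),("frontR",(66,250),.054),("baseNR",(565,432),.006),("baseNL",(333,446),.006)]:
    print("s",n,plane(s,S(*p),z).round(4))
```

```text
frontL [0.4879 0.1563 0.054 ]
frontR [0.489  0.0166 0.054 ]
padTL [ 0.7141 -0.0638  0.139 ]
padTR [ 0.7172 -0.1041  0.133 ]
padBR [ 0.6353 -0.1023  0.133 ]
padBL [ 0.6329 -0.0628  0.139 ]
backL [0.6763 0.1524 0.054 ]
baseBR [ 0.6204 -0.0788  0.006 ]
backwallL [0.7295 0.1565 0.05  ]
bell [ 0.5626 -0.0528  0.04  ]
bellnear [ 0.5276 -0.044   0.03  ]
lever R end [0.7756 0.1524 0.    ]
s padfarL [ 0.6336 -0.0727  0.139 ]
s padfarR [ 0.7114 -0.0672  0.139 ]
s padnearR [ 0.7131 -0.0939  0.133 ]
s padnearL [ 0.6358 -0.0943  0.133 ]
s frontL [0.4861 0.1555 0.054 ]
s frontR [0.4888 0.0221 0.054 ]
s baseNR [ 0.7356 -0.0779  0.006 ]
s baseNL [ 0.6187 -0.0774  0.006 ]
```

Call:
step_arm([
  {"yaw": 0.095, "fingers": 0},
  {"yaw": 0.095, "fingers": 0},
  {"yaw": 0.095, "fingers": 0},
  {"x": 14, "y": -30},
  {"x": 14, "y": -30},
  {"x": 14, "y": -30},
  {"x": 14, "y": -30},
  {"x": 14, "y": -30},
  {"x": 14, "y": -30},
  {"x": 14, "y": -30},
  {"x": 14, "y": -30},
  {"x": 14, "y": -30},
  {"x": 14, "y": -30},
  {"x": 14, "y": -30},
  {"x": 14, "y": -30},
  {"x": 14, "y": -30},
  {"x": 14, "y": -30},
  {"x": 14, "y": -30},
  {"x": 14, "y": -30},
  {"x": 14, "y": -30},
])

```text
invalid input at $.moves[0]: expected keys fingers, x, y, z, yaw
```

Call:
step_arm([
  {"x": 0, "y": 0, "z": 0, "yaw": 0.095, "fingers": 0},
  {"x": 0, "y": 0, "z": 0, "yaw": 0.095, "fingers": 0},
  {"x": 0, "y": 0, "z": 0, "yaw": 0.095, "fingers": 0},
  {"x": 14, "y": -30, "z": 0, "yaw": 0, "fingers": 0},
  {"x": 14, "y": -30, "z": 0, "yaw": 0, "fingers": 0},
  {"x": 14, "y": -30, "z": 0, "yaw": 0, "fingers": 0},
  {"x": 14, "y": -30, "z": 0, "yaw": 0, "fingers": 0},
  {"x": 14, "y": -30, "z": 0, "yaw": 0, "fingers": 0},
  {"x": 14, "y": -30, "z": 0, "yaw": 0, "fingers": 0},
  {"x": 14, "y": -30, "z": 0, "yaw": 0, "fingers": 0},
  {"x": 14, "y": -30, "z": 0, "yaw": 0, "fingers": 0},
  {"x": 14, "y": -30, "z": 0, "yaw": 0, "fingers": 0},
  {"x": 14, "y": -30, "z": 0, "yaw": 0, "fingers": 0},
  {"x": 14, "y": -30, "z": 0, "yaw": 0, "fingers": 0},
  {"x": 14, "y": -30, "z": 0, "yaw": 0, "fingers": 0},
  {"x": 14, "y": -30, "z": 0, "yaw": 0, "fingers": 0},
  {"x": 14, "y": -30, "z": 0, "yaw": 0, "fingers": 0},
  {"x": 14, "y": -30, "z": 0, "yaw": 0, "fingers": 0},
  {"x": 14, "y": -30, "z": 0, "yaw": 0, "fingers": 0},
  {"x": 14, "y": -30, "z": 0, "yaw": 0, "fingers": 0},
])

```text
clock: 1.97
ee_pos: [0.393, -0.0138, 0.2315]
tcp_rot: [3.141, 0.009, 0.001]
ft_force: [0.8, -1.4, 0.7]
finger_gap: -0.0003
```

Call:
step_arm([
  {"x": 14, "y": -25, "z": 0, "yaw": 0, "fingers": 0},
  {"x": 14, "y": -25, "z": 0, "yaw": 0, "fingers": 0},
  {"x": 14, "y": -25, "z": 0, "yaw": 0, "fingers": 0},
  {"x": 12, "y": -25, "z": 0, "yaw": 0, "fingers": 0},
  {"x": 0, "y": 0, "z": 25, "yaw": 0, "fingers": 0},
  {"x": 0, "y": 0, "z": 25, "yaw": 0, "fingers": 0},
  {"x": 0, "y": 0, "z": 25, "yaw": 0, "fingers": 0},
  {"x": 0, "y": 0, "z": 25, "yaw": 0, "fingers": 0},
  {"x": 0, "y": 0, "z": 25, "yaw": 0, "fingers": 0},
  {"x": 0, "y": 0, "z": 25, "yaw": 0, "fingers": 0},
  {"x": 0, "y": 0, "z": 25, "yaw": 0, "fingers": 0},
  {"x": 0, "y": 0, "z": 20, "yaw": 0, "fingers": 0},
  {"x": 0, "y": 0, "z": 0, "yaw": 0, "fingers": 0},
  {"x": 0, "y": 0, "z": 0, "yaw": 0, "fingers": 0},
])

```text
clock: 3.13
ee_pos: [0.4456, 0.0848, 0.036]
tcp_rot: [3.142, 0.009, -0.003]
ft_force: [0.2, -0.3, -0.2]
finger_gap: -0.0001
```

Call:
step_arm([
  {"x": 5, "y": 0, "z": 4, "yaw": 0, "fingers": 0},
  {"x": 5, "y": 0, "z": 0, "yaw": 0, "fingers": 0},
  {"x": 5, "y": 0, "z": 0, "yaw": 0, "fingers": 0},
  {"x": 5, "y": 0, "z": 0, "yaw": 0, "fingers": 0},
  {"x": 5, "y": 0, "z": 0, "yaw": 0, "fingers": 0},
  {"x": 5, "y": 0, "z": 0, "yaw": 0, "fingers": 0},
  {"x": 5, "y": 0, "z": 0, "yaw": 0, "fingers": 0},
  {"x": 5, "y": 0, "z": 0, "yaw": 0, "fingers": 0},
  {"x": 5, "y": 0, "z": 0, "yaw": 0, "fingers": 0},
  {"x": 5, "y": 0, "z": 0, "yaw": 0, "fingers": 0},
  {"x": 5, "y": 0, "z": 0, "yaw": 0, "fingers": 0},
  {"x": 5, "y": 0, "z": 0, "yaw": 0, "fingers": 0},
  {"x": 5, "y": 0, "z": 0, "yaw": 0, "fingers": 0},
  {"x": 5, "y": 0, "z": 0, "yaw": 0, "fingers": 0},
])

```text
clock: 4.3
ee_pos: [0.5166, 0.0852, 0.0322]
tcp_rot: [3.142, 0.009, -0.0]
ft_force: [-2.4, 0.1, 0.2]
finger_gap: 0.0003
```

Contact is made and the tray slides at −2.4 N. I'll go on in small rows until it stops.

Call:
step_arm([
  {"x": 2, "y": 0, "z": 0, "yaw": 0, "fingers": 0},
  {"x": 2, "y": 0, "z": 0, "yaw": 0, "fingers": 0},
  {"x": 2, "y": 0, "z": 0, "yaw": 0, "fingers": 0},
  {"x": 2, "y": 0, "z": 0, "yaw": 0, "fingers": 0},
])

```text
clock: 4.63
ee_pos: [0.5236, 0.0852, 0.0321]
tcp_rot: [3.141, 0.009, -0.002]
ft_force: [-12.8, -1.4, 6.3]
finger_gap: -0.0001
```

Call:
step_arm([
  {"x": 1, "y": 0, "z": 0, "yaw": 0, "fingers": 0},
  {"x": 1, "y": 0, "z": 0, "yaw": 0, "fingers": 0},
])

```text
clock: 4.8
ee_pos: [0.5237, 0.0852, 0.0318]
tcp_rot: [3.141, 0.009, -0.008]
ft_force: [-13.6, -1.9, 6.2]
finger_gap: 0.0001
```

Call:
step_arm([
  {"x": 1, "y": 0, "z": 0, "yaw": 0, "fingers": 0},
  {"x": 1, "y": 0, "z": 0, "yaw": 0, "fingers": 0},
])

```text
clock: 4.97
ee_pos: [0.5238, 0.0851, 0.0314]
tcp_rot: [3.141, 0.009, -0.013]
ft_force: [-20.9, -2.4, 9.6]
finger_gap: -0.0002
```

Call:
step_arm([
  {"x": 1, "y": 0, "z": 0, "yaw": 0, "fingers": 0},
  {"x": 1, "y": 0, "z": 0, "yaw": 0, "fingers": 0},
])

```text
clock: 5.13
ee_pos: [0.5238, 0.0851, 0.0311]
tcp_rot: [3.141, 0.009, -0.019]
ft_force: [-27.7, -1.9, 10.9]
finger_gap: 0.0
```

It has hit the stop. Backing off and looking.

Call:
step_arm([
  {"x": -6, "y": 0, "z": 0, "yaw": 0, "fingers": 0},
  {"x": -6, "y": 0, "z": 0, "yaw": 0, "fingers": 0},
  {"x": -12, "y": 0, "z": 0, "yaw": 0, "fingers": 0},
  {"x": -12, "y": 0, "z": 0, "yaw": 0, "fingers": 0},
  {"x": 0, "y": 0, "z": -30, "yaw": 0, "fingers": 0},
  {"x": 0, "y": 0, "z": -35, "yaw": 0, "fingers": 0},
  {"x": 0, "y": 0, "z": -35, "yaw": 0, "fingers": 0},
  {"x": 0, "y": 0, "z": -35, "yaw": 0, "fingers": 0},
  {"x": 0, "y": 0, "z": -35, "yaw": 0, "fingers": 0},
  {"x": 0, "y": 0, "z": 0, "yaw": 0, "fingers": 0},
  {"x": 0, "y": 0, "z": 0, "yaw": 0, "fingers": 0},
])

```text
clock: 6.05
ee_pos: [0.4955, 0.0851, 0.2045]
tcp_rot: [-3.142, -0.009, -0.009]
ft_force: [0.1, -0.0, 0.6]
finger_gap: -0.0004
```

Run:
```python
from cell import vision
import cv2
c=vision.read_camera("top")["pixels"][:,:,::-1]
cv2.imwrite("pics/t2.png",cv2.resize(c[165:315,260:420],None,fx=4,fy=4,interpolation=cv2.INTER_CUBIC)[:600])
c=vision.read_camera("side")["pixels"][:,:,::-1]
cv2.imwrite("pics/s2.png",cv2.resize(c[220:345,260:420],None,fx=4,fy=4,interpolation=cv2.INTER_CUBIC))
```

```text
(no output)
```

View pics/t2.png

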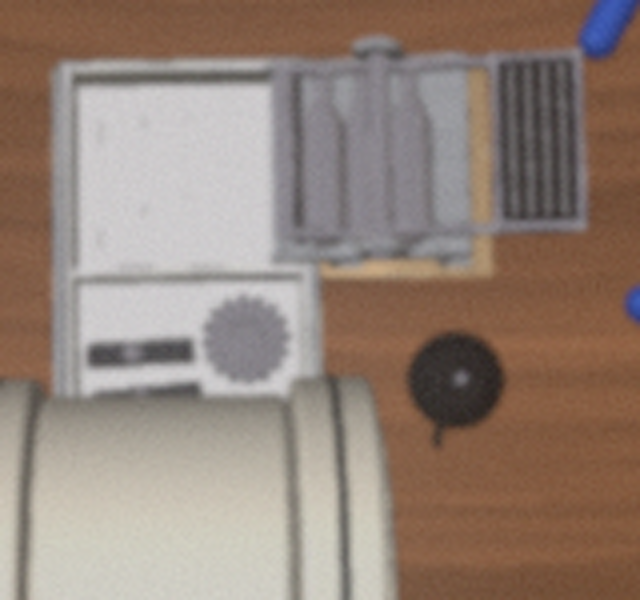

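View pics/s2.png

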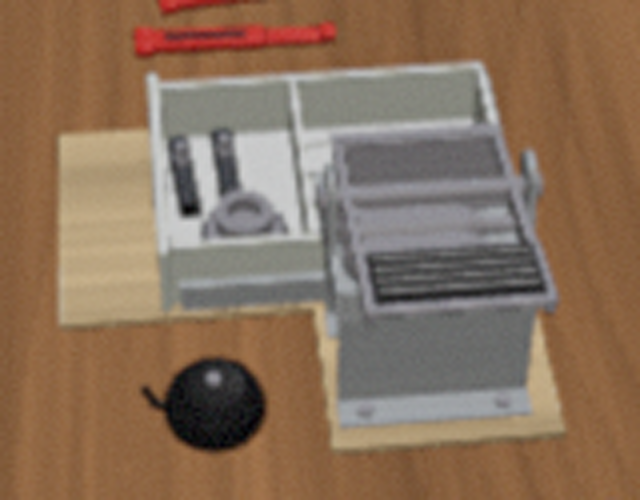

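The tray is now against its back stop, with its rear wall at the rack's wall. The paddle is unmoved at (0.675, −0.084). I'm moving above it.

Call:
step_arm([
  {"x": 18, "y": 17, "z": 0, "yaw": 0, "fingers": 0},
  {"x": 18, "y": 17, "z": 0, "yaw": 0, "fingers": 0},
  {"x": 18, "y": 17, "z": 0, "yaw": 0, "fingers": 0},
  {"x": 18, "y": 17, "z": 0, "yaw": 0, "fingers": 0},
  {"x": 18, "y": 17, "z": 0, "yaw": 0, "fingers": 0},
  {"x": 18, "y": 17, "z": 0, "yaw": 0, "fingers": 0},
  {"x": 18, "y": 17, "z": 0, "yaw": 0, "fingers": 0},
  {"x": 18, "y": 17, "z": 0, "yaw": 0, "fingers": 0},
  {"x": 18, "y": 17, "z": 0, "yaw": 0, "fingers": 0},
  {"x": 18, "y": 17, "z": 0, "yaw": 0, "fingers": 0},
  {"x": 0, "y": 0, "z": 0, "yaw": 0, "fingers": 0},
  {"x": 0, "y": 0, "z": 0, "yaw": 0, "fingers": 0},
])

```text
clock: 7.15
ee_pos: [0.6751, -0.0848, 0.1995]
tcp_rot: [-3.141, -0.007, 0.006]
ft_force: [-0.1, 0.7, 0.9]
finger_gap: 0.0001
```

Call:
step_arm([
  {"x": 0, "y": 0, "z": 15, "yaw": 0, "fingers": 0},
  {"x": 0, "y": 0, "z": 15, "yaw": 0, "fingers": 0},
  {"x": 0, "y": 0, "z": 10, "yaw": 0, "fingers": 0},
  {"x": 0, "y": 0, "z": 10, "yaw": 0, "fingers": 0},
  {"x": 0, "y": 0, "z": 10, "yaw": 0, "fingers": 0},
  {"x": 0, "y": 0, "z": 5, "yaw": 0, "fingers": 0},
  {"x": 0, "y": 0, "z": 5, "yaw": 0, "fingers": 0},
  {"x": 0, "y": 0, "z": 5, "yaw": 0, "fingers": 0},
])

```text
clock: 7.82
ee_pos: [0.6753, -0.084, 0.1274]
tcp_rot: [3.141, 0.009, 0.001]
ft_force: [-0.2, -1.6, 2.4]
finger_gap: -0.0001
```

Call:
step_arm([
  {"x": 0, "y": 0, "z": 5, "yaw": 0, "fingers": 0},
  {"x": 0, "y": 0, "z": 5, "yaw": 0, "fingers": 0},
  {"x": 0, "y": 0, "z": 5, "yaw": 0, "fingers": 0},
  {"x": 0, "y": 0, "z": 2, "yaw": 0, "fingers": 0},
])

```text
clock: 8.15
ee_pos: [0.6753, -0.0842, 0.1098]
tcp_rot: [3.141, 0.009, 0.001]
ft_force: [0.6, -2.6, 3.0]
finger_gap: -0.0002
```

Call:
step_arm([
  {"x": 0, "y": 0, "z": 3, "yaw": 0, "fingers": 0},
  {"x": 0, "y": 0, "z": 2, "yaw": 0, "fingers": 0},
])

```text
clock: 8.32
ee_pos: [0.6753, -0.0839, 0.1052]
tcp_rot: [3.142, 0.009, 0.001]
ft_force: [1.0, -1.5, 4.1]
finger_gap: -0.0
```

Call:
step_arm([
  {"x": 0, "y": 0, "z": 2, "yaw": 0, "fingers": 0},
  {"x": 0, "y": 0, "z": 2, "yaw": 0, "fingers": 0},
  {"x": 0, "y": 0, "z": 1, "yaw": 0, "fingers": 0},
])

```text
clock: 8.57
ee_pos: [0.6756, -0.0838, 0.1031]
tcp_rot: [3.141, 0.009, 0.005]
ft_force: [-7.8, 0.2, 26.6]
finger_gap: 0.0003
```

Call:
step_arm([
  {"x": 0, "y": 0, "z": 1, "yaw": 0, "fingers": 0},
  {"x": 0, "y": 0, "z": 1, "yaw": 0, "fingers": 0},
])

```text
clock: 8.73
ee_pos: [0.6757, -0.0837, 0.1026]
tcp_rot: [3.141, 0.01, 0.007]
ft_force: [-10.1, 1.8, 37.3]
finger_gap: 0.0001
```

It's on the stop. I'll ease off 2 mm and hold.

Call:
step_arm([
  {"x": 0, "y": 0, "z": -2, "yaw": 0, "fingers": 0},
  {"x": 0, "y": 0, "z": 0, "yaw": 0, "fingers": 0},
  {"x": 0, "y": 0, "z": 0, "yaw": 0, "fingers": 0},
  {"x": 0, "y": 0, "z": 0, "yaw": 0, "fingers": 0},
  {"x": 0, "y": 0, "z": 0, "yaw": 0, "fingers": 0},
  {"x": 0, "y": 0, "z": 0, "yaw": 0, "fingers": 0},
  {"x": 0, "y": 0, "z": 0, "yaw": 0, "fingers": 0},
  {"x": 0, "y": 0, "z": 0, "yaw": 0, "fingers": 0},
  {"x": 0, "y": 0, "z": 0, "yaw": 0, "fingers": 0},
  {"x": 0, "y": 0, "z": 0, "yaw": 0, "fingers": 0},
  {"x": 0, "y": 0, "z": 0, "yaw": 0, "fingers": 0},
  {"x": 0, "y": 0, "z": 0, "yaw": 0, "fingers": 0},
  {"x": 0, "y": 0, "z": 0, "yaw": 0, "fingers": 0},
  {"x": 0, "y": 0, "z": 0, "yaw": 0, "fingers": 0},
  {"x": 0, "y": 0, "z": 0, "yaw": 0, "fingers": 0},
  {"x": 0, "y": 0, "z": 0, "yaw": 0, "fingers": 0},
  {"x": 0, "y": 0, "z": 0, "yaw": 0, "fingers": 0},
  {"x": 0, "y": 0, "z": 0, "yaw": 0, "fingers": 0},
  {"x": 0, "y": 0, "z": 0, "yaw": 0, "fingers": 0},
  {"x": 0, "y": 0, "z": 0, "yaw": 0, "fingers": 0},
])

```text
clock: 10.4
ee_pos: [0.6756, -0.0838, 0.1033]
tcp_rot: [3.141, 0.009, 0.005]
ft_force: [-5.3, -0.4, 22.5]
finger_gap: 0.0
```

Run:
```python
from cell import vision
import cv2
c=vision.read_camera("top")["pixels"][:,:,::-1]
cv2.imwrite("pics/t3.png",cv2.resize(c[165:315,260:420],None,fx=4,fy=4,interpolation=cv2.INTER_CUBIC)[:600])
c=vision.read_camera("side")["pixels"][:,:,::-1]
cv2.imwrite("pics/s3.png",cv2.resize(c[220:345,260:420],None,fx=4,fy=4,interpolation=cv2.INTER_CUBIC))
```

```text
(no output)
```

View pics/t3.png

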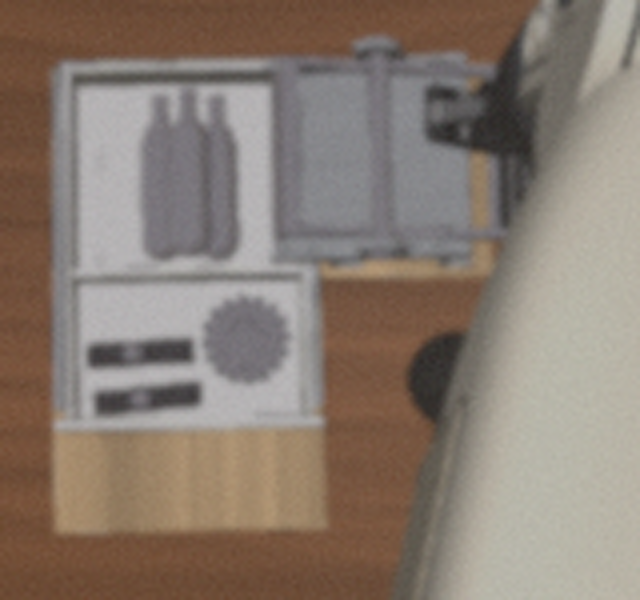

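View pics/s3.png

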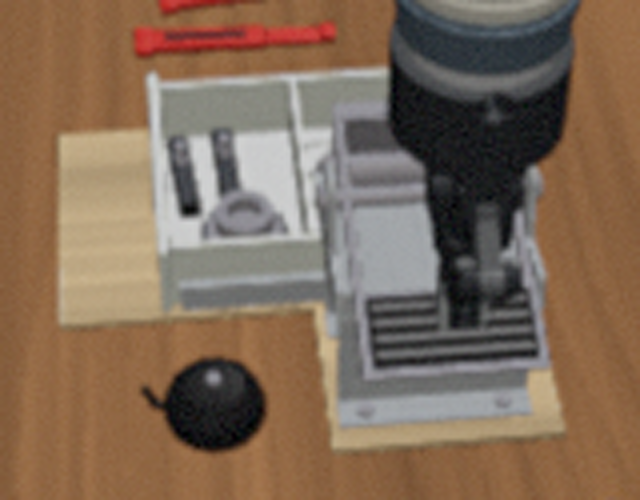

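All three cartridges are in the pocket at crop cols 140–240, the middle one apparently resting on the other two. Releasing smoothly and retreating.

Call:
step_arm([
  {"x": 0, "y": 0, "z": -4, "yaw": 0, "fingers": 0},
  {"x": 0, "y": 0, "z": -4, "yaw": 0, "fingers": 0},
  {"x": 0, "y": 0, "z": -4, "yaw": 0, "fingers": 0},
  {"x": 0, "y": 0, "z": -4, "yaw": 0, "fingers": 0},
  {"x": 0, "y": 0, "z": -4, "yaw": 0, "fingers": 0},
  {"x": 0, "y": 0, "z": -4, "yaw": 0, "fingers": 0},
  {"x": 0, "y": 0, "z": -4, "yaw": 0, "fingers": 0},
  {"x": 0, "y": 0, "z": -5, "yaw": 0, "fingers": 0},
  {"x": 0, "y": 0, "z": -5, "yaw": 0, "fingers": 0},
  {"x": 0, "y": 0, "z": -10, "yaw": 0, "fingers": 0},
  {"x": 0, "y": 0, "z": -20, "yaw": 0, "fingers": 0},
  {"x": 0, "y": 0, "z": -20, "yaw": 0, "fingers": 0},
  {"x": 0, "y": 0, "z": -20, "yaw": 0, "fingers": 0},
  {"x": -20, "y": 30, "z": 0, "yaw": 0, "fingers": 0},
  {"x": -20, "y": 30, "z": 0, "yaw": 0, "fingers": 0},
  {"x": -20, "y": 30, "z": 0, "yaw": 0, "fingers": 0},
  {"x": -20, "y": 30, "z": 0, "yaw": 0, "fingers": 0},
  {"x": -20, "y": 30, "z": 0, "yaw": 0, "fingers": 0},
  {"x": 0, "y": 0, "z": 0, "yaw": 0, "fingers": 0},
  {"x": 0, "y": 0, "z": 0, "yaw": 0, "fingers": 0},
])

```text
clock: 12.17
ee_pos: [0.575, -0.2363, 0.209]
tcp_rot: [3.141, 0.004, 0.0]
ft_force: [0.0, 0.4, -0.5]
finger_gap: -0.0002
```

Run:
```python
from cell import vision
import cv2
c=vision.read_camera("top")["pixels"][:,:,::-1]
cv2.imwrite("pics/t4.png",cv2.resize(c[165:315,260:420],None,fx=4,fy=4,interpolation=cv2.INTER_CUBIC)[:600])
c=vision.read_camera("side")["pixels"][:,:,::-1]
cv2.imwrite("pics/s4.png",cv2.resize(c[200:345,260:420],None,fx=4,fy=4,interpolation=cv2.INTER_CUBIC))
```

```text
(no output)
```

View pics/t4.png

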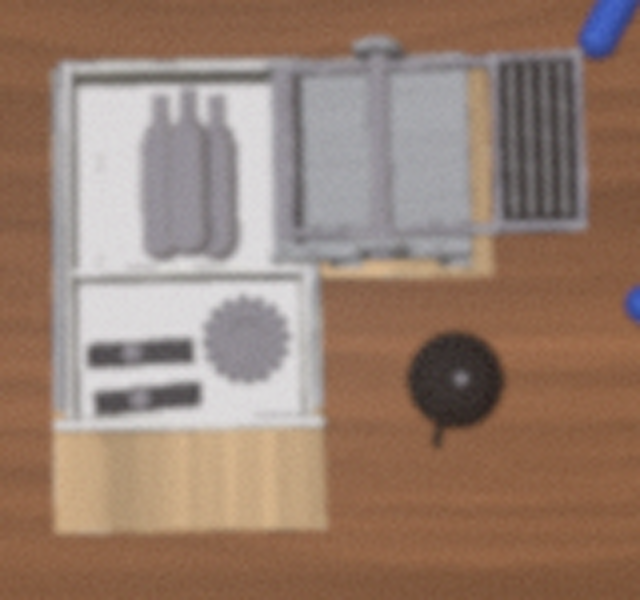

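View pics/s4.png

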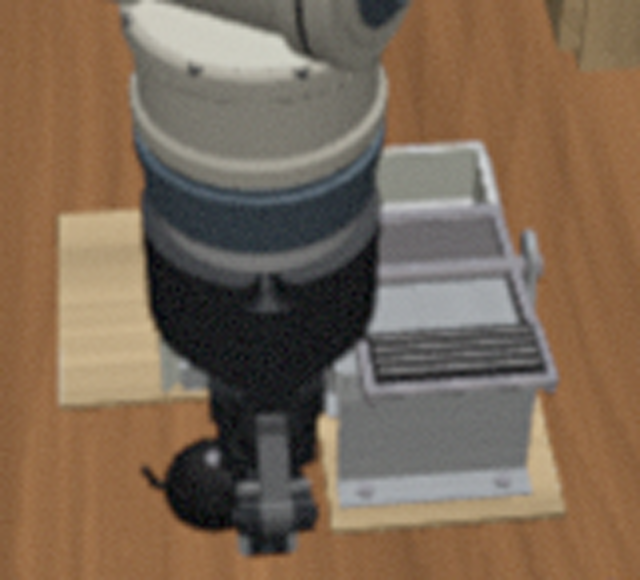

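Run:
```python
from cell import vision,workorder
from h import *
c=vision.read_camera("top");T=lambda a,b:(260+(a-1.5)/4,165+(b-1.5)/4)
print(plane(c,T(55,428),.054),plane(c,T(326,425),.054))
a=cv2.imread("pics/t4.png");b=cv2.imread("pics/t1.png")
print("paddle diff",cv2.absdiff(a[50:230,490:590],b[50:230,490:590]).mean(), "bell diff",cv2.absdiff(a[330:450,400:510],b[330:450,400:510]).mean())
print(workorder.finish_job())
```

```text
[0.53859137 0.15580094 0.054     ] [0.539296   0.01610025 0.054     ]
paddle diff 2.199777777777778 bell diff 2.4390656565656568
the job is handed in; nothing more can be done
None
```

I pushed the white tray home with shut fingers, held the paddle down until all three cartridges had rolled into the back pocket, and let the gate shut. The job is handed in, about 12 s into the 54 s; it gave no verdict.

- **Tray:** it came up against a hard stop at about 28 N. The last picture puts its front face at x ≈ 0.539 m, which matches the home position I expected. While pushing, the fingertip position had suggested about 0.535 m; that figure assumed where the finger touched the tray. It stayed home after release.
- **Paddle:** I pressed it until it sat on its stop (peak about 37 N), then held for about 1.7 s at about 22 N.
- **Cartridges:** all three are in the pocket and did not move between two pictures about 1.8 s apart. One seems to rest on the other two, with its axis an estimated 25 mm above the pocket floor, under the 40 mm limit.
- **Gate and other items:** the paddle's final picture matches the starting one, so the gate is shut. The bell has not moved. The brake pads and bottom bracket tool are still in the front pocket. The arm ended clear of everything. I did not compare the jar or the tire levers in the final pictures, but the arm never came near them at low height.

No check failed; the only disagreement was those two tray readings, about 4 mm apart.

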